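# Run the jar shaker at half paddle

## Task

Stand the tallest of the three white screw-top jars upright on the shaker's flat platform, inside its rim and without tipping it over, and let go of it. Then press the shaker's spring-loaded hand paddle halfway down, so that it lies level, and keep holding it there: finish the program while still holding the paddle halfway, with the jar standing on the platform. Leave the other things on the bench where they are.

Things in the scene. Friction and masses are not known exactly. Their poses are not given: they have to be found in the camera images.
- shaker: Bench jar shaker, fixed to the bench: a grey box 170 x 150 mm (its x, y), 68 mm high, with a square aluminium platform on top and a paddle sticking out of its -y side. Origin at the centre of its underside on the bench; z up; its yaw varies by up to 0.35 rad. It stays still and does not really shake.
- platform (a point): Centre of the platform's flat top surface, 85 mm above the bench, axes as the shaker's. The flat is 130 x 130 mm inside a rim that is 4 mm thick and stands 6 mm above it.
- paddle (a joint): Spring-loaded hand paddle, hinged at the shaker's -y side on an axis along the shaker's x, 83 mm from the shaker's centre and 55 mm above the bench. 0 = released (the outer end slants up by 0.2 rad), 0.2 = halfway (level), 0.4 rad = fully down on its stop; it springs back to 0. Pressing on its pad takes about 4 N to start, 8 N halfway, 13 N at the stop (about 20 N per rad more).
- paddle_pad (a point): Centre of the top face of the paddle's black pad (64 mm along the hinge x 60 mm, 10 mm thick), 105 mm from the hinge, moving with the paddle, its z axis square to the pad. About 82 mm above the bench when released, 61 mm when halfway (level), 40 mm when fully down. Press it from above with closed fingertips.
- jar_tall: The tallest jar, the one to be moved: white plastic, round, 56 mm in diameter, 110 mm high, straight-sided up to 90 mm, a 50 mm white screw cap above, about 0.2 to 0.35 kg. From above grip it high, 80 mm above its underside, so that the gripper body clears the cap. Origin at the centre of its underside, z up along its axis. It stands on the bench to the left (+y) of the shaker.
- jar_mid: Jar of the same make, 56 mm in diameter, 83 mm high, origin under its centre. To be left alone. The three jars may stand in any order, their centres at least 105 mm apart.
- jar_short: Jar of the same make, 56 mm in diameter, 58 mm high, origin under its centre. To be left alone.
- screwdriver: Screwdriver lying between the jars and the shaker, left alone.
- wrench: Wrench lying on the bench beyond the shaker, left alone.
- mug: White mug, 80 mm across, 90 mm high, at the far right, left alone; origin under its centre.
- socket: Steel socket, a tube 28 mm across, 35 mm high, standing beyond the jars, left alone; origin under its centre.
- tin: Dark steel bowl for small parts, 90 mm across, 50 mm high, near right, left alone; origin under its centre.
- cleaner: Orange hand-cleaner bottle, 68 mm across, 150 mm high, at the far left, left alone; origin under its centre.
Things that resemble listed ones, but are neither listed nor needed, are in the scene too. Leave any pink or yellow look-alike of the jar_tall alone.

How it is judged:
By the outcome, as a careful person would: the job done as asked, in the order asked, and still so for the second after the job is handed in, while the arm keeps its last pose, push and grip.
It also fails if it takes over 45 s, if anything falls off the work surface, if the arm or the gripper's body presses on something with over 40 N, if the wrist force passes 120 N, or if a joint passes its speed limit or range.

## Robot

A 7-joint arm with a two-finger parallel gripper is mounted at the origin on the work surface. World frame = base frame: x ahead of the robot, y to its left, z up, the work surface at z = 0. Lengths are in m, angles in degrees, forces in N, time in s.
With the tool pointing down it reaches from about 0.4 to 0.85 m from the base axis. Payload 6.9 kg.
Tool frame: the origin (TCP) lies at the very end of the fingers, on their centre line; the grasp point (between the pads) lies 19 mm behind it; z points along the fingers, y is the line along which they close (so a half turn about z gives the same grasp; the last joint's range is limited). The gripper opens to 85 mm and grips with 20 to 120 N. Pads are 22 mm wide; open, the fingers measure 114 mm over their backs; the gripper's body (76 mm by 85 mm) begins 54 mm behind the grasp point. The pads swing forward as they close: fully open they stand 13 mm farther back than shut.
Start: joints at [74.456, 29.078, -13.613, 85.955, 7.202, 65.827, -8.869], TCP at [0.23, -0.581, 0.231] pointing down, gripper open.
Joint ranges: [-176.47, 176.47], [-13.61, 117.27], [-81.72, 77.17], [0.22, 143.17], [-87.28, 267.28], [10, 112.55], [-165.47, 165.47]. Speed limits (degrees/s): [136.94, 136.94, 180, 180, 180, 180, 180].

## Interface

Orientations are given as a 3x3 rotation matrix whose columns are the frame's x, y, z axes.
In Python, from rig import robot gives the robot as it stands. The module is installed in compiled form; this text tells all that it offers.
- The arm moves only by the tool drive_tool, never from a script. Its argument "targets" is a list of rows, each an object with "linear": the shift along the tool's x, y, z as a fraction of full scale, a list of three; "twist": the turn about the tool's z as a fraction of full scale; "grip": the closure, from 0 (fully open) to 1 (shut). In form: [{"linear": [tx, ty, tz], "twist": twist, "grip": grip}, ...]. A call has 1 to 12 rows; each row is the pose to reach, as a shift and turn from the pose commanded when the call began, along the tool's axes at that moment, turning the shorter way round; what a row does not reach only later rows make up. Full scale, the value 1, is 0.5 m for a shift and pi rad for a turn. A row lasts 1/12 s, in which the tool goes at most 41.7 mm and 7.16 degrees, less where a joint would pass 70% of its speed; a pose out of reach is approached as far as the arm can. A call with a number of a shift or a turn outside -1 to 1 is refused whole. A call with a gripper value outside its range is refused whole. The fingers move at their own pace and stop on an object; "grip_force" is the grip in N (left out, the last holds). Time passes only in rows, so rows that repeat a pose let the fingers close. It gives the time, the measured TCP pose, the force, the opening and the grip force at its end, in the units of the state.
- robot.state(): the state, without advancing time (a new reading comes with each control period).
- robot.capture(name): name is "scene" or "side" or "wrist"; returns a dict with "color" (400x640x3 uint8, blue, green, red), "intrinsics" (3x3 intrinsics, pixels), "R" (3x3) and "t" (3): a world point X has camera coordinates R X + t. Camera axes: x right, y down, z forward; pixel columns grow to the right and rows downward; lengths in m; the calibration is good to about 2 mm. A picture is of the moment at which its call begins. There is no depth.
- robot.close_job(): hands the job in; it is judged then, once.
The state is a dict: "time": time; "joints": joint angles; "qvel": joint speeds; "effort": joint torques, N m; "tool_pos": TCP position; "ee_rot": TCP orientation; "force": force on the tool from outside, world axes, zero at the start; "ft_torque": the same for the moment, N m; "opening": opening from 0.0 (shut) to 1.0 (fully open); "grip_force": force on a finger pad.
Only numpy, scipy, OpenCV 4.12 (cv2) and the standard library are available. Lean on these libraries where they do the work, as an engineer would, in place of code of your own. Each camera call takes 0.05 s, during which the arm holds its last target. There are 200 camera calls.

## Working session

There is one attempt and no reset: what is moved stays moved. The work goes in short steps, Python scripts to look and compute and a tool call to move; the robot and the scene stay as the last step left them, time stands still between calls to the robot, and variables do not carry over. Pictures are saved under pics/ and viewed, at most 10 in all, crops included, and the job is handed in when it is done.

Besides the shell and the picture viewer there is one more tool, called after ">>>" as a command line: name --argument value ..., lists and objects as JSON in quotes. drive_tool: Moves the arm, as the interface text tells. Shift numbers are shares of 0.5 m and turn numbers shares of pi rad, none past 1 either way. Its arguments: {"type":"object","properties":{"targets":{"type":"array"},"grip_force":{"type":"number"}},"required":["targets"]}

```bash
mkdir -p pics; cat > h.py <<'E'
import numpy as np, cv2, json
def save(c,n):
    cv2.imwrite(f'pics/{n}.png',c['color']); np.savez(f'{n}.npz',K=c['intrinsics'],R=c['R'],t=c['t'])
def P(n,X):
    d=np.load(n+'.npz'); X=np.atleast_2d(np.array(X,float)); q=(X@d['R'].T+d['t'])@d['K'].T; return q[:,:2]/q[:,2:]
def ray(n,uv,z):
    d=np.load(n+'.npz'); c=-d['R'].T@d['t']; v=d['R'].T@np.linalg.inv(d['K'])@[uv[0],uv[1],1]; return c+v*(z-c[2])/v[2]
E
python3 - <<'E'
from rig import robot
from h import *
for n in ('scene','side'):
    c=robot.capture(n); save(c,n); print(n,-c['R'].T@c['t'], c['R'][2])
s=robot.state(); print(s['tool_pos'],s['ee_rot'],s['time'],s['force'])
E
```

```text
scene [1.33579518 0.21848496 0.75418612] [-0.73948166 -0.20249582 -0.64199869]
side [0.14645108 0.65864056 1.01524648] [ 0.33039263 -0.55109225 -0.76624933]
[ 0.22972049 -0.58078816  0.23052899] [[ 9.29837572e-01  3.67969683e-01 -6.35078277e-04]
 [ 3.67970223e-01 -9.29836514e-01  1.40441394e-03]
 [-7.37372212e-05 -1.53956674e-03 -9.99998812e-01]] 0.1 [-0.52033872  0.26493823  0.05306265]
```

View pics/scene.png

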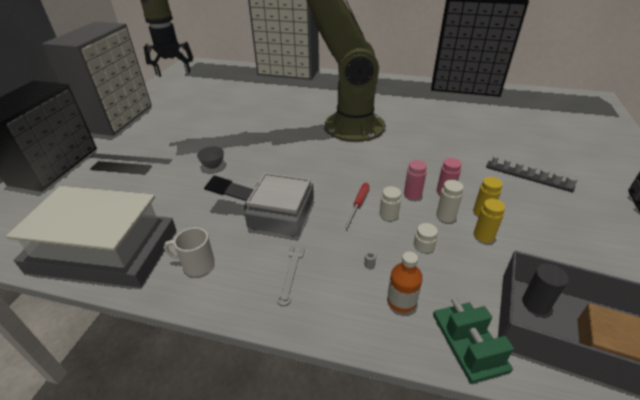

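View pics/side.png

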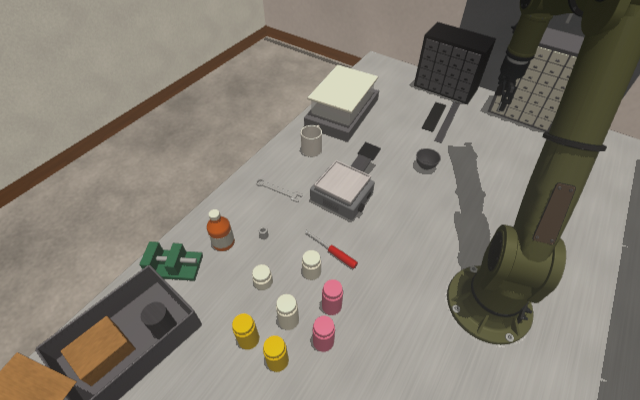

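The scene view shows the tall white jar at about (450,200), with pink jars at (416,180) and (451,176) and yellow ones at (489,200). The side view has it at (287,311). The shaker is at (280,205) in the scene view and (343,188) in the side view. I'll zoom in on both.

```bash
python3 - <<'E'
from h import *
a=cv2.imread('pics/scene.png');b=cv2.imread('pics/side.png')
def cr(i,x,y,w=100,h=75): return cv2.resize(i[y:y+h,x:x+w],(400,300),interpolation=cv2.INTER_CUBIC)
o=np.vstack([np.hstack([cr(a,400,155),cr(a,220,165)]),np.hstack([cr(b,240,270),cr(b,300,140)])])
cv2.imwrite('pics/z.png',o)
E
```

```text
(no output)
```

View pics/z.png

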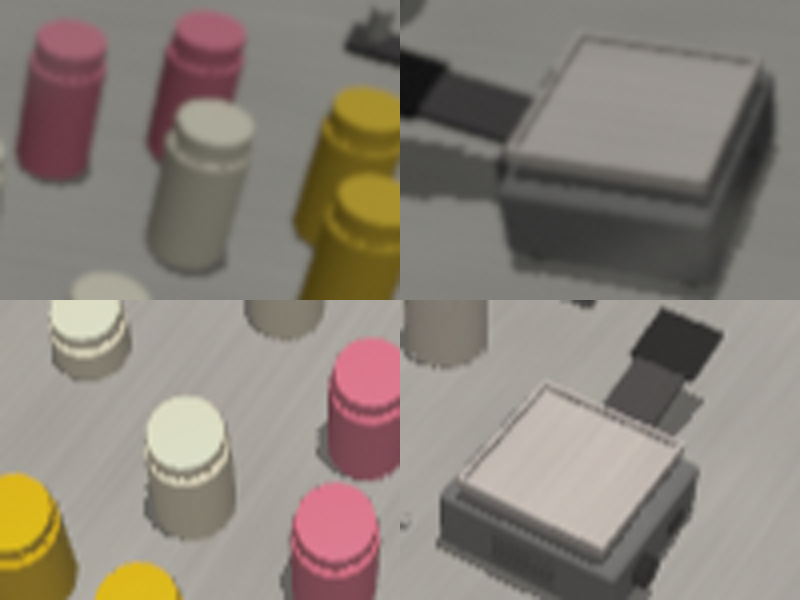

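The zoom shows the tall white jar's cap centre at scene (453.8,185.8) and side (286.5,303.3), the platform corners, and the pad.

```bash
python3 - <<'E'
from h import *
np.set_printoptions(precision=4,suppress=True)
for nm,n,uv in [('tall','scene',(453.8,185.8)),('tall','side',(286.5,303.3)),('pk','scene',(417.5,165.8)),('pk','side',(333,288)),('pk2','scene',(452,163.3)),('pk2','side',(323.8,325.5)),('ye','scene',(492.5,184.2)),('ye','side',(274.5,343)),('ye2','scene',(493.8,205)),('ye2','side',(245,321.8))]:
    print(nm,n,ray(n,uv,.11)[:2])
for n,c in [('scene',[(265.75,174.25),(310,180.5),(297,212.5),(246.25,203)]),('side',[(336.75,160.75),(370.75,176.25),(350.5,203.75),(315,183.75)])]:
    q=np.array([ray(n,u,.091)[:2] for u in c]); print(n,q,q.mean(0),np.linalg.norm(q-np.roll(q,-1,0),axis=1))
    for i in range(4):
        d=q[(i+1)%4]-q[i]; print('  yaw',(np.degrees(np.arctan2(d[1],d[0]))+45)%90-45)
q=np.array([ray('side',(300+(x-400)/4,140+(y-300)/4),.082)[:2] for x,y in [(662,310),(722,333),(690,380),(632,355)]]);print('pad',q,q.mean(0))
for nm,n,uv,z in [('short','scene',(427,229),.058),('mid','scene',(391,192),.083),('short','side',(262,270),.058),('mid','side',(311.5,256),.083),('mid','side',(262,270),.083)]: print(nm,n,ray(n,uv,z)[:2])
E
```

```text
tall scene [0.4545 0.3487]
tall side [0.4455 0.3489]
pk scene [0.3828 0.2495]
pk side [0.3696 0.2496]
pk2 scene [0.3479 0.3442]
pk2 side [0.3358 0.3463]
ye scene [0.4238 0.4482]
ye side [0.4102 0.4442]
ye2 scene [0.512  0.4449]
ye2 side [0.5015 0.442 ]
scene [[ 0.4963 -0.1693]
 [ 0.4958 -0.0372]
 [ 0.6335 -0.0333]
 [ 0.6287 -0.1743]] [ 0.5636 -0.1035] [0.1321 0.1378 0.1411 0.1325]
  yaw 0.24277178167386637
  yaw 1.6447441717639961
  yaw -1.9349331142148714
  yaw -2.1613449962713958
side [[ 0.6175 -0.1748]
 [ 0.4842 -0.1744]
 [ 0.4809 -0.0343]
 [ 0.6207 -0.044 ]] [ 0.5508 -0.1069] [0.1333 0.1401 0.1401 0.1309]
  yaw -0.193729527142807
  yaw 1.343780441895234
  yaw -3.945796571015485
  yaw -1.3751876805615524
pad [[ 0.5843 -0.3222]
 [ 0.5242 -0.325 ]
 [ 0.5196 -0.2552]
 [ 0.5777 -0.2549]] [ 0.5514 -0.2893]
short scene [0.5818 0.2931]
mid scene [0.4849 0.1889]
short side [0.58   0.2877]
mid side [0.4798 0.1862]
mid side [0.5687 0.2973]
```

>>> drive_tool --targets '[{"linear": [0,0,-0.1],"twist": 0,"grip": 0},{"linear": [0.3,-0.2,-0.24],"twist": 0,"grip": 0},{"linear": [0.9,-0.62,-0.24],"twist": 0,"grip": 0},{"linear": [0.9,-0.62,-0.24],"twist": -0.05,"grip": 0},{"linear": [0.9,-0.62,-0.24],"twist": -0.1,"grip": 0},{"linear": [0.9,-0.62,-0.24],"twist": -0.15,"grip": 0},{"linear": [0.9,-0.62,-0.24],"twist": -0.17,"grip": 0},{"linear": [0.9,-0.62,-0.24],"twist": -0.17,"grip": 0},{"linear": [0.9,-0.62,-0.24],"twist": -0.17,"grip": 0},{"linear": [0.9,-0.62,-0.24],"twist": -0.17,"grip": 0},{"linear": [0.9,-0.62,-0.24],"twist": -0.17,"grip": 0},{"linear": [0.9,-0.62,-0.24],"twist": -0.17,"grip": 0}]'

```text
time: 1.1
tool_pos: [0.4822, -0.2042, 0.3399]
ee_rot: [[0.613, 0.79, -0.0], [0.79, -0.613, -0.0], [-0.0, -0.0, -1.0]]
force: [-0.3, -0.3, -0.1]
opening: 1.001
grip_force: 0.0
```

```bash
python3 - <<'E'
from rig import robot
from h import *
c=robot.capture('wrist'); save(c,'w1'); print(-c['R'].T@c['t'], c['R'][2])
s=robot.state(); print(s['tool_pos'],s['qvel'],s['joints'])
E
```

```text
[ 0.527867   -0.14524806  0.48305271] [-0.18030295 -0.23228192 -0.95579075]
[ 0.48728919 -0.19465092  0.34125458] [ 3.15771117 -1.25442885 -0.18728605  2.14297704 -2.03965073 -1.41998609
 10.51868694] [ 41.00171928  17.05708192 -30.20707071  89.44015427   8.41772312
  75.64998258 -27.34501594]
```

View pics/w1.png

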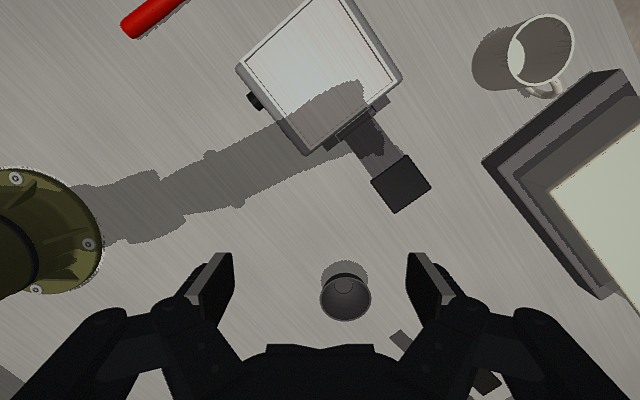

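The wrist view shows the platform corners at about (241,70), (307,150) and (396,80), and the pad corners at (403,154), (431,187), (396,213) and (371,181). I'll measure those while moving on to the jar.

```bash
python3 - <<'E'
from rig import robot
from h import *
np.set_printoptions(precision=4,suppress=True)
q=np.array([ray('w1',u,.091)[:2] for u in [(241,70),(307,150),(396,80)]]);print(q,(q[0]+q[2])/2,np.linalg.norm(np.diff(q,axis=0),axis=1))
q=np.array([ray('w1',u,.082)[:2] for u in [(403,154),(431,187),(396,213),(371,181)]]);print(q,q.mean(0))
s=robot.state();p=s['tool_pos'];R=s['ee_rot'];print(p); print((np.array([.41,.27,.34])-p)@R/.5)
E
```

```text
[[ 0.4804 -0.0494]
 [ 0.4836 -0.1751]
 [ 0.624  -0.1753]] [ 0.5522 -0.1124] [0.1257 0.1404]
[[ 0.5821 -0.2599]
 [ 0.5878 -0.3228]
 [ 0.5277 -0.3251]
 [ 0.5263 -0.2641]] [ 0.556 -0.293]
[ 0.4873 -0.1947  0.3413]
[ 0.647  -0.6847  0.0064]
```

>>> drive_tool --targets '[{"linear": [0.16,-0.17,0],"twist": 0,"grip": 0},{"linear": [0.64,-0.68,0],"twist": 0,"grip": 0},{"linear": [0.64,-0.68,0],"twist": 0,"grip": 0},{"linear": [0.64,-0.68,0],"twist": 0,"grip": 0},{"linear": [0.64,-0.68,0],"twist": 0,"grip": 0},{"linear": [0.64,-0.68,0],"twist": 0,"grip": 0},{"linear": [0.64,-0.68,0],"twist": 0,"grip": 0},{"linear": [0.64,-0.68,0],"twist": 0,"grip": 0},{"linear": [0.64,-0.68,0],"twist": 0,"grip": 0},{"linear": [0.64,-0.68,0],"twist": 0,"grip": 0},{"linear": [0.64,-0.68,0],"twist": 0,"grip": 0},{"linear": [0.64,-0.68,0],"twist": 0,"grip": 0}]'

```text
time: 2.15
tool_pos: [0.4064, 0.262, 0.34]
ee_rot: [[0.606, 0.795, -0.001], [0.795, -0.606, 0.004], [0.003, -0.003, -1.0]]
force: [0.5, 0.1, 0.2]
opening: 1.002
grip_force: 0.0
```

>>> drive_tool --targets '[{"linear": [0,0,0],"twist": 0,"grip": 0},{"linear": [0,0,0],"twist": 0,"grip": 0},{"linear": [0,0,0],"twist": 0,"grip": 0},{"linear": [0,0,0],"twist": 0,"grip": 0}]'

```text
time: 2.48
tool_pos: [0.4099, 0.2535, 0.3396]
ee_rot: [[0.615, 0.788, -0.0], [0.788, -0.615, -0.001], [-0.001, 0.001, -1.0]]
force: [0.0, -0.1, -0.0]
opening: 0.998
grip_force: 0.0
```

```bash
python3 - <<'E'
from rig import robot
from h import *
c=robot.capture('wrist'); save(c,'w2'); print(-c['R'].T@c['t'], c['R'][2])
s=robot.state(); print(s['tool_pos'],s['qvel'],s['joints'])
E
```

```text
[0.45578757 0.31240128 0.48268963] [-0.18060698 -0.23269294 -0.95563336]
[0.40997737 0.25361214 0.33971436] [-0.11333074 -0.07149487 -0.43535773 -0.09174541 -0.1261439  -0.05580795
 -0.20777971] [ -0.76353318  14.71391773 -44.62480967  94.95163976  10.69411719
  74.74592257 -85.26440259]
```

View pics/w2.png

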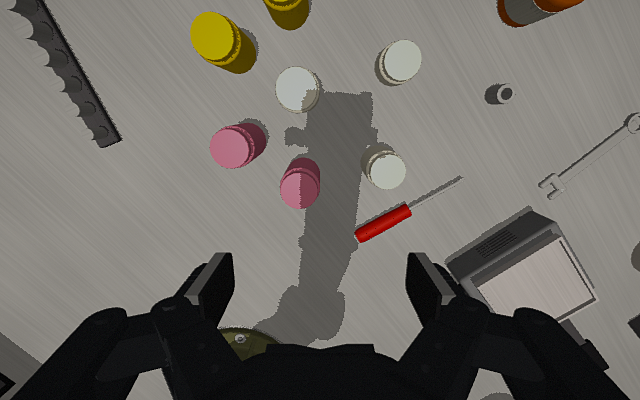

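The wrist view shows the tall jar's cap at (298,88), yellow jars at (216,38) and (287,5), pink ones at (233,146) and (300,187), and white ones at (402,62) and (386,170).

```bash
python3 - <<'E'
from rig import robot
from h import *
np.set_printoptions(precision=4,suppress=True)
for u,z in [((298,88),.11),((402,62),.058),((386,170),.083),((216,37),.11),((233,146),.11),((300,188),.11)]: print(ray('w2',u,z))
s=robot.state();p=s['tool_pos'];R=s['ee_rot']
for x,y in [(.45,.348),]:
  print((np.array([x,y,.061])-p)@R/.5)
E
```

```text
[0.4509 0.3473 0.11  ]
[0.5784 0.2927 0.058 ]
[0.4792 0.1936 0.083 ]
[0.412 0.446 0.11 ]
[0.3439 0.3446 0.11  ]
[0.3757 0.2509 0.11  ]
[ 0.1984 -0.0534  0.5573]
```

>>> drive_tool --targets '[{"linear": [0.1,-0.027,0],"twist": 0,"grip": 0},{"linear": [0.198,-0.053,0],"twist": 0,"grip": 0},{"linear": [0.198,-0.053,0],"twist": 0,"grip": 0},{"linear": [0.198,-0.053,0],"twist": 0,"grip": 0},{"linear": [0.198,-0.053,0.06],"twist": 0,"grip": 0},{"linear": [0.198,-0.053,0.12],"twist": 0,"grip": 0},{"linear": [0.198,-0.053,0.18],"twist": 0,"grip": 0},{"linear": [0.198,-0.053,0.24],"twist": 0,"grip": 0},{"linear": [0.198,-0.053,0.3],"twist": 0,"grip": 0},{"linear": [0.198,-0.053,0.32],"twist": 0,"grip": 0},{"linear": [0.198,-0.053,0.32],"twist": 0,"grip": 0},{"linear": [0.198,-0.053,0.32],"twist": 0,"grip": 0}]'

```text
time: 3.53
tool_pos: [0.4496, 0.3493, 0.1807]
ee_rot: [[0.614, 0.789, 0.0], [0.789, -0.614, 0.0], [0.0, 0.0, -1.0]]
force: [-0.3, 0.6, 0.6]
opening: 0.999
grip_force: 0.0
```

```bash
python3 - <<'E'
from rig import robot
from h import *
np.set_printoptions(precision=4,suppress=True)
c=robot.capture('wrist'); save(c,'w3')
s=robot.state();p=s['tool_pos'];R=s['ee_rot'];print(p,R)
print((np.array([.45,.348,.061])-p)@R/.5)
E
```

```text
[0.4499 0.35   0.1815] [[ 0.6137  0.7895  0.0016]
 [ 0.7895 -0.6137  0.0014]
 [ 0.0021  0.0004 -1.    ]]
[-0.0035  0.0026  0.241 ]
```

View pics/w3.png

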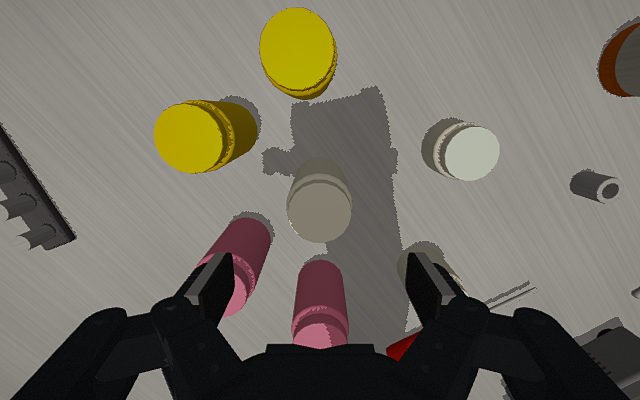

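The cap is centred between the fingers at (319,209). I'll check it by ray and descend.

```bash
python3 -c "
from h import *
print(ray('w3',(319.5,209),.11))"
```

```text
[0.4507978  0.35101579 0.11      ]
```

>>> drive_tool --targets '[{"linear": [-0.001,0.001,0.04],"twist": 0,"grip": 0},{"linear": [-0.002,0.002,0.08],"twist": 0,"grip": 0},{"linear": [-0.002,0.002,0.12],"twist": 0,"grip": 0},{"linear": [-0.002,0.002,0.16],"twist": 0,"grip": 0},{"linear": [-0.002,0.002,0.2],"twist": 0,"grip": 0},{"linear": [-0.002,0.002,0.22],"twist": 0,"grip": 0},{"linear": [-0.002,0.002,0.24],"twist": 0,"grip": 0},{"linear": [-0.002,0.002,0.24],"twist": 0,"grip": 0},{"linear": [-0.002,0.002,0.24],"twist": 0,"grip": 0}]'

```text
time: 4.33
tool_pos: [0.4497, 0.3488, 0.0606]
ee_rot: [[0.613, 0.79, 0.001], [0.79, -0.613, 0.001], [0.001, 0.0, -1.0]]
force: [0.6, -0.2, 0.6]
opening: 0.999
grip_force: 0.0
```

>>> drive_tool --targets '[{"linear": [0,0,0],"twist": 0,"grip": 0.2},{"linear": [0,0,0],"twist": 0,"grip": 0.3},{"linear": [0,0,0],"twist": 0,"grip": 0.4},{"linear": [0,0,0],"twist": 0,"grip": 0.6},{"linear": [0,0,0],"twist": 0,"grip": 0.6},{"linear": [0,0,0],"twist": 0,"grip": 0.6},{"linear": [0,0,0],"twist": 0,"grip": 0.6},{"linear": [0,0,0],"twist": 0,"grip": 0.6}]' --grip_force 40

```text
time: 5.0
tool_pos: [0.4497, 0.349, 0.0611]
ee_rot: [[0.613, 0.79, 0.002], [0.79, -0.613, 0.001], [0.002, 0.001, -1.0]]
force: [-0.9, -1.2, 6.1]
opening: 0.644
grip_force: 41.5
```

>>> drive_tool --targets '[{"linear": [0,0,-0.01],"twist": 0,"grip": 0.6},{"linear": [0,0,-0.03],"twist": 0,"grip": 0.6},{"linear": [0,0,-0.07],"twist": 0,"grip": 0.6},{"linear": [0,0,-0.12],"twist": 0,"grip": 0.6},{"linear": [0,0,-0.17],"twist": 0,"grip": 0.6},{"linear": [0,0,-0.22],"twist": 0,"grip": 0.6},{"linear": [0,0,-0.27],"twist": 0,"grip": 0.6},{"linear": [0,0,-0.31],"twist": 0,"grip": 0.6},{"linear": [0,0,-0.34],"twist": 0,"grip": 0.6},{"linear": [0,0,-0.34],"twist": 0,"grip": 0.6},{"linear": [0,0,-0.34],"twist": 0,"grip": 0.6}]'

```text
time: 5.92
tool_pos: [0.4493, 0.3484, 0.2306]
ee_rot: [[0.613, 0.79, 0.001], [0.79, -0.613, 0.001], [0.001, 0.001, -1.0]]
force: [0.6, -0.0, -3.1]
opening: 0.64
grip_force: 43.0
```

```bash
python3 - <<'E'
from rig import robot
import numpy as np
s=robot.state();p=s['tool_pos'];R=s['ee_rot'];print(p,s['force'],s['opening'])
print((np.array([.553,-.106,.231])-p)@R/.5)
E
```

```text
[0.44925382 0.34841935 0.23060238] [ 0.61965189 -0.018348   -3.07641983] 0.6402841186039854
[-0.59075677  0.72114241 -0.00124166]
```

>>> drive_tool --targets '[{"linear": [-0.012,0.014,-0.01],"twist": 0,"grip": 0.6},{"linear": [-0.036,0.042,-0.02],"twist": 0,"grip": 0.6},{"linear": [-0.07,0.085,-0.02],"twist": 0,"grip": 0.6},{"linear": [-0.11,0.134,-0.02],"twist": 0,"grip": 0.6},{"linear": [-0.15,0.183,-0.02],"twist": 0,"grip": 0.6},{"linear": [-0.19,0.232,-0.02],"twist": 0,"grip": 0.6},{"linear": [-0.23,0.281,-0.02],"twist": 0,"grip": 0.6},{"linear": [-0.27,0.33,-0.02],"twist": 0,"grip": 0.6},{"linear": [-0.31,0.378,-0.02],"twist": 0,"grip": 0.6},{"linear": [-0.35,0.427,-0.02],"twist": 0,"grip": 0.6},{"linear": [-0.38,0.464,-0.02],"twist": 0,"grip": 0.6},{"linear": [-0.4,0.488,-0.02],"twist": 0,"grip": 0.6}]'

```text
time: 6.92
tool_pos: [0.5189, 0.0361, 0.2384]
ee_rot: [[0.616, 0.788, -0.003], [0.788, -0.616, -0.002], [-0.003, -0.001, -1.0]]
force: [-0.8, 0.9, -2.8]
opening: 0.641
grip_force: 43.0
```

>>> drive_tool --targets '[{"linear": [-0.03,0.036,0],"twist": 0,"grip": 0.6},{"linear": [-0.06,0.073,0],"twist": 0,"grip": 0.6},{"linear": [-0.09,0.11,0],"twist": 0,"grip": 0.6},{"linear": [-0.12,0.147,0],"twist": 0,"grip": 0.6},{"linear": [-0.15,0.184,0],"twist": 0,"grip": 0.6},{"linear": [-0.175,0.214,0],"twist": 0,"grip": 0.6},{"linear": [-0.19,0.233,0],"twist": 0,"grip": 0.6},{"linear": [-0.19,0.233,0],"twist": 0,"grip": 0.6},{"linear": [-0.19,0.233,0],"twist": 0,"grip": 0.6},{"linear": [-0.19,0.233,0],"twist": 0,"grip": 0.6}]'

```text
time: 7.75
tool_pos: [0.5527, -0.1043, 0.2395]
ee_rot: [[0.612, 0.791, -0.001], [0.791, -0.612, 0.001], [0.0, -0.001, -1.0]]
force: [-0.7, 0.8, -1.1]
opening: 0.64
grip_force: 43.0
```

```bash
python3 - <<'E'
from rig import robot
from h import *
s=robot.state();p=s['tool_pos'];R=s['ee_rot'];print(p,s['force'],s['opening'])
print((np.array([.553,-.106,.149])-p)@R/.5)
for n in ('scene','side'): c=robot.capture(n);save(c,n+'2')
a=cv2.imread('pics/scene2.png');b=cv2.imread('pics/side2.png')
def cr(i,x,y,w=100,h=75): return cv2.resize(i[y:y+h,x:x+w],(400,300),interpolation=cv2.INTER_CUBIC)
cv2.imwrite('pics/z2.png',np.hstack([cr(a,220,145),cr(b,300,130)]))
E
```

```text
[ 0.55267975 -0.10431115  0.23951215] [-0.66303032  0.81728652 -1.07547343] 0.6399350392612442
[-0.00234625  0.00282265  0.18101973]
```

View pics/z2.png

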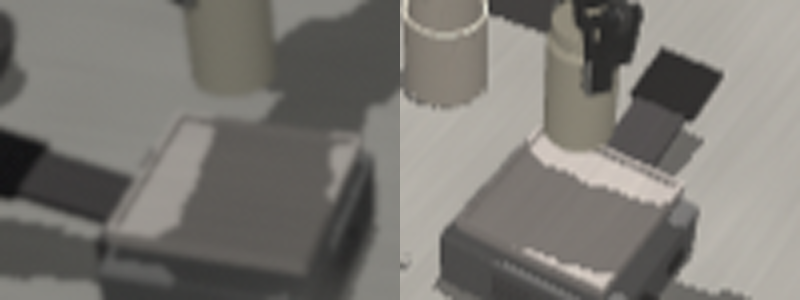

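The jar is held upright above the platform. I'll lower it.

>>> drive_tool --targets '[{"linear": [-0.002,0.003,0.03],"twist": 0,"grip": 0.6},{"linear": [-0.002,0.003,0.06],"twist": 0,"grip": 0.6},{"linear": [-0.002,0.003,0.09],"twist": 0,"grip": 0.6},{"linear": [-0.002,0.003,0.12],"twist": 0,"grip": 0.6},{"linear": [-0.002,0.003,0.145],"twist": 0,"grip": 0.6},{"linear": [-0.002,0.003,0.165],"twist": 0,"grip": 0.6},{"linear": [-0.002,0.003,0.175],"twist": 0,"grip": 0.6},{"linear": [-0.002,0.003,0.18],"twist": 0,"grip": 0.6},{"linear": [-0.002,0.003,0.18],"twist": 0,"grip": 0.6},{"linear": [-0.002,0.003,0.18],"twist": 0,"grip": 0.6}]'

```text
time: 8.68
tool_pos: [0.5541, -0.1072, 0.1504]
ee_rot: [[0.613, 0.79, 0.001], [0.79, -0.613, -0.0], [0.001, 0.001, -1.0]]
force: [0.5, 0.5, -3.5]
opening: 0.637
grip_force: 43.0
```

>>> drive_tool --targets '[{"linear": [0,0,0.003],"twist": 0,"grip": 0.6},{"linear": [0,0,0.005],"twist": 0,"grip": 0.6},{"linear": [0,0,0.005],"twist": 0,"grip": 0.6},{"linear": [0,0,0.005],"twist": 0,"grip": 0.6}]'

```text
time: 9.02
tool_pos: [0.5538, -0.1075, 0.1475]
ee_rot: [[0.613, 0.79, 0.0], [0.79, -0.613, -0.0], [0.0, 0.0, -1.0]]
force: [-0.9, 0.4, -1.5]
opening: 0.642
grip_force: 43.0
```

>>> drive_tool --targets '[{"linear": [0,0,0.002],"twist": 0,"grip": 0.6},{"linear": [0,0,0.003],"twist": 0,"grip": 0.6},{"linear": [0,0,0.003],"twist": 0,"grip": 0.6},{"linear": [0,0,0.003],"twist": 0,"grip": 0.6}]'

```text
time: 9.35
tool_pos: [0.5539, -0.1074, 0.1462]
ee_rot: [[0.613, 0.79, 0.001], [0.79, -0.613, -0.0], [0.0, 0.001, -1.0]]
force: [-0.7, 0.1, 2.9]
opening: 0.642
grip_force: 43.4
```

Contact (force went from −3 to +2.9 N). I'll release gradually.

>>> drive_tool --targets '[{"linear": [0,0,0],"twist": 0,"grip": 0.34},{"linear": [0,0,0],"twist": 0,"grip": 0.3},{"linear": [0,0,0],"twist": 0,"grip": 0.25},{"linear": [0,0,0],"twist": 0,"grip": 0.2},{"linear": [0,0,0],"twist": 0,"grip": 0.1},{"linear": [0,0,0],"twist": 0,"grip": 0},{"linear": [0,0,0],"twist": 0,"grip": 0},{"linear": [0,0,0],"twist": 0,"grip": 0},{"linear": [0,0,0],"twist": 0,"grip": 0}]' --grip_force 20

```text
time: 10.1
tool_pos: [0.5537, -0.1074, 0.1458]
ee_rot: [[0.613, 0.79, -0.0], [0.79, -0.613, 0.0], [0.0, -0.0, -1.0]]
force: [-0.0, 0.3, 0.4]
opening: 0.997
grip_force: 0.0
```

>>> drive_tool --targets '[{"linear": [0,0,-0.02],"twist": 0,"grip": 0},{"linear": [0,0,-0.06],"twist": 0,"grip": 0},{"linear": [0,0,-0.11],"twist": 0,"grip": 0},{"linear": [0,0,-0.16],"twist": 0,"grip": 0},{"linear": [0,0,-0.22],"twist": 0,"grip": 0},{"linear": [0,0,-0.27],"twist": 0,"grip": 0},{"linear": [0,0,-0.3],"twist": 0,"grip": 0},{"linear": [0,0,-0.3],"twist": 0,"grip": 0},{"linear": [0,0,-0.3],"twist": 0,"grip": 0}]'

```text
time: 10.85
tool_pos: [0.554, -0.1073, 0.297]
ee_rot: [[0.613, 0.79, 0.002], [0.79, -0.613, -0.0], [0.001, 0.002, -1.0]]
force: [-0.7, 0.1, -0.3]
opening: 0.997
grip_force: 0.0
```

```bash
python3 - <<'E'
from rig import robot
from h import *
s=robot.state();p=s['tool_pos'];R=s['ee_rot'];print(p,s['force'],s['opening'])
print((np.array([.5535,-.295,p[2]])-p)@R/.5)
for n in ('scene','wrist'): c=robot.capture(n);save(c,n+'3')
a=cv2.imread('pics/scene3.png');b=cv2.imread('pics/wrist3.png')
cv2.imwrite('pics/z3.png',np.vstack([cv2.resize(a[130:230,200:340],(560,400),interpolation=cv2.INTER_CUBIC)[:, :],cv2.resize(b,(560,350))])[:750]) if 0 else cv2.imwrite('pics/z3.png',np.hstack([cv2.resize(a[145:220,220:320],(400,300)),cv2.resize(b,(400,250))[:].copy() if 0 else cv2.copyMakeBorder(cv2.resize(b,(400,250)),0,50,0,0,0)]))
E
```

```text
[ 0.55400359 -0.107299    0.29696839] [-0.74460479  0.06704995 -0.30991442] 0.9974730369228768
[-2.97186003e-01  2.29364590e-01  1.82520559e-04]
```

View pics/z3.png

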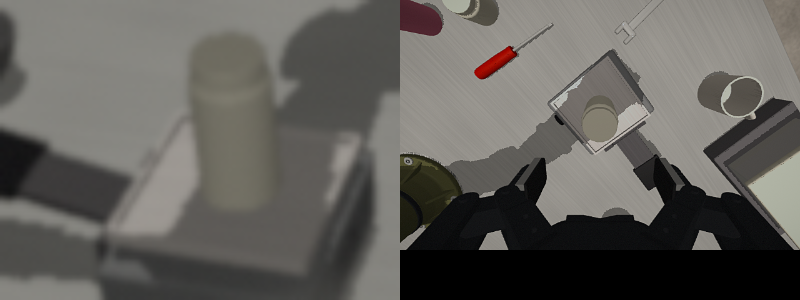

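The jar stands upright in the middle of the platform. Now I'll move over the pad with the fingers shut.

>>> drive_tool --targets '[{"linear": [-0.04,0.03,0],"twist": 0,"grip": 0.3},{"linear": [-0.1,0.077,0],"twist": 0,"grip": 0.6},{"linear": [-0.16,0.123,0],"twist": 0,"grip": 1},{"linear": [-0.22,0.17,0],"twist": 0,"grip": 1},{"linear": [-0.27,0.208,0],"twist": 0,"grip": 1},{"linear": [-0.297,0.229,0],"twist": 0,"grip": 1},{"linear": [-0.297,0.229,0],"twist": 0,"grip": 1},{"linear": [-0.297,0.229,0.08],"twist": 0,"grip": 1},{"linear": [-0.297,0.229,0.16],"twist": 0,"grip": 1},{"linear": [-0.297,0.229,0.24],"twist": 0,"grip": 1},{"linear": [-0.297,0.229,0.32],"twist": 0,"grip": 1},{"linear": [-0.297,0.229,0.34],"twist": 0,"grip": 1}]'

```text
time: 11.95
tool_pos: [0.5491, -0.2929, 0.1189]
ee_rot: [[0.612, 0.791, -0.01], [0.791, -0.612, 0.005], [-0.002, -0.011, -1.0]]
force: [-1.3, 0.4, -0.3]
opening: 0.001
grip_force: 0.0
```

>>> drive_tool --targets '[{"linear": [0,0,0],"twist": 0,"grip": 1},{"linear": [0,0,0],"twist": 0,"grip": 1},{"linear": [0,0,0],"twist": 0,"grip": 1}]'

```text
time: 12.2
tool_pos: [0.5548, -0.2948, 0.1282]
ee_rot: [[0.613, 0.79, 0.003], [0.79, -0.613, -0.001], [0.001, 0.003, -1.0]]
force: [0.6, 0.3, -0.5]
opening: -0.002
grip_force: 0.0
```

```bash
python3 - <<'E'
from rig import robot
from h import *
s=robot.state();p=s['tool_pos'];R=s['ee_rot'];print(p,s['force'],s['opening'])
print((np.array([.5535,-.293,.061])-p)@R/.5, ray('scene',(211,154),.05), ray('w1',(345,297),.05))
c=robot.capture('wrist');save(c,'w4')
E
```

```text
[ 0.55480061 -0.29483041  0.12823038] [ 0.59398743  0.34685258 -0.53384638] -0.0022393195656297553
[ 0.00113336 -0.00473799  0.1344475 ] [ 0.37952323 -0.40923374  0.05      ] [ 0.37468622 -0.41322982  0.05      ]
```

View pics/w4.png

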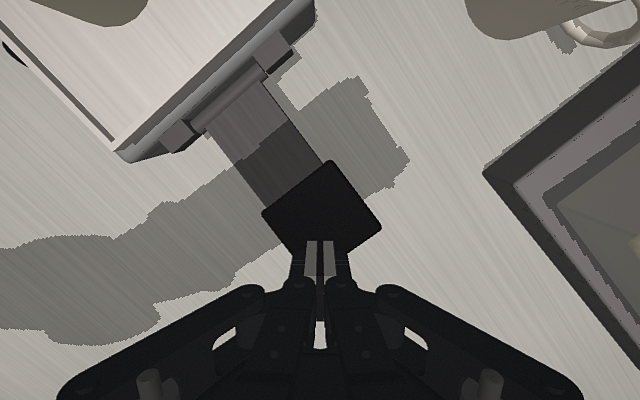

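The pad's corners are at (262,213), (330,160) and (382,228), so its centre is at about (322,220), under the closed fingers. The tin is clear of the arm.

```bash
python3 -c "
from h import *
for u in [(262,213),(330,160),(382,228),(322,220.5)]: print(ray('w4',u,.082))"
```

```text
[ 0.52857093 -0.26490901  0.082     ]
[ 0.58698692 -0.26445069  0.082     ]
[ 0.58686978 -0.32415057  0.082     ]
[ 0.55746615 -0.29427148  0.082     ]
```

>>> drive_tool --targets '[{"linear": [0.001,-0.003,0.02],"twist": 0,"grip": 1},{"linear": [0.001,-0.003,0.04],"twist": 0,"grip": 1},{"linear": [0.001,-0.003,0.06],"twist": 0,"grip": 1},{"linear": [0.001,-0.003,0.075],"twist": 0,"grip": 1},{"linear": [0.001,-0.003,0.085],"twist": 0,"grip": 1},{"linear": [0.001,-0.003,0.095],"twist": 0,"grip": 1},{"linear": [0.001,-0.003,0.105],"twist": 0,"grip": 1},{"linear": [0.001,-0.003,0.11],"twist": 0,"grip": 1},{"linear": [0.001,-0.003,0.115],"twist": 0,"grip": 1},{"linear": [0.001,-0.003,0.115],"twist": 0,"grip": 1},{"linear": [0.001,-0.003,0.115],"twist": 0,"grip": 1}]'

```text
time: 13.17
tool_pos: [0.5524, -0.2949, 0.0687]
ee_rot: [[0.614, 0.789, 0.001], [0.789, -0.614, -0.002], [-0.001, 0.002, -1.0]]
force: [-3.0, -3.0, 6.1]
opening: -0.003
grip_force: 2.9
```

>>> drive_tool --targets '[{"linear": [0,0,0.005],"twist": 0,"grip": 1},{"linear": [0,0,0.01],"twist": 0,"grip": 1},{"linear": [0,0,0.015],"twist": 0,"grip": 1},{"linear": [0,0,0.015],"twist": 0,"grip": 1},{"linear": [0,0,0.015],"twist": 0,"grip": 1},{"linear": [0,0,0.015],"twist": 0,"grip": 1},{"linear": [0,0,0.015],"twist": 0,"grip": 1},{"linear": [0,0,0.015],"twist": 0,"grip": 1}]'

```text
time: 13.83
tool_pos: [0.5525, -0.2955, 0.0617]
ee_rot: [[0.614, 0.789, 0.001], [0.789, -0.614, -0.003], [-0.001, 0.003, -1.0]]
force: [-2.5, -5.1, 8.0]
opening: 0.001
grip_force: 3.8
```

```bash
python3 - <<'E'
from rig import robot
from h import *
for n in ('scene','side'): c=robot.capture(n);save(c,n+'5')
s=robot.state();print(s['tool_pos'],s['force'],s['opening'])
a=cv2.imread('pics/scene5.png');b=cv2.imread('pics/side5.png')
def cr(i,x,y,w=100,h=75): return cv2.resize(i[y:y+h,x:x+w],(400,300),interpolation=cv2.INTER_CUBIC)
cv2.imwrite('pics/z5.png',np.vstack([np.hstack([cr(a,200,145),cr(b,300,130)]),np.hstack([cv2.resize(a,(400,250)),cv2.resize(b,(400,250))])]))
E
```

```text
[ 0.55250407 -0.29547175  0.06167603] [-1.9296024  -4.03330849  7.81894665] -0.001502685170512446
```

View pics/z5.png

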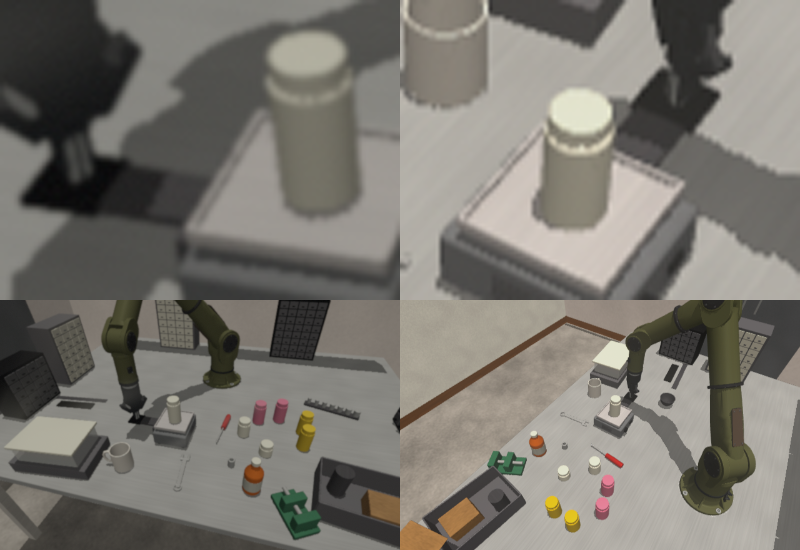

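The paddle is held level (tip at 61.7 mm, 8 N). The jar is upright on the platform and the other things haven't moved. Handing in.

```bash
python3 -c "
from rig import robot
print(robot.close_job())"
```

```text
the job is handed in; nothing more can be done
None
```

The tall jar stands upright on the shaker platform, released, and I handed the job in with the paddle held level at about halfway (fingertip 61.7 mm above the bench, about 8 N, 13.9 s on the clock); the judge returned no verdict.

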